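# Line up the reagent jars by height

## Task

Line up the four amber jars by height on the aluminium stand, one standing upright in the middle of each round rubber pad: the tallest on the pad nearest the pipette-tip box, then ever shorter, with the shortest at the other end beside the tube rack. Never tip a jar over, and leave the glass flask where it stands.

Things in the scene. Friction and masses are not known exactly. Their poses are not given: they have to be found in the camera images.
- jar_xs_mid (a point): the shortest of the four loose jars: upright round amber-glass jar with a white paper band and a flat black screw lid, 48 mm tall over the lid, 40 mm in diameter (lid 2 mm less). The point lies on its axis, half-way up (24 mm above its underside); z is up along the axis. Stands on the bench (z = 0) at the start.
- jar_s_mid (a point): the second shortest of the four loose jars: upright round amber-glass jar with a white paper band and a flat black screw lid, 60 mm tall over the lid, 46 mm in diameter (lid 2 mm less). The point lies on its axis, half-way up (30 mm above its underside); z is up along the axis. Stands on the bench (z = 0) at the start.
- jar_m_mid (a point): the second tallest of the four loose jars: upright round amber-glass jar with a white paper band and a flat black screw lid, 72 mm tall over the lid, 52 mm in diameter (lid 2 mm less). The point lies on its axis, half-way up (36 mm above its underside); z is up along the axis. Stands on the bench (z = 0) at the start.
- jar_l_mid (a point): the tallest of the four loose jars: upright round amber-glass jar with a white paper band and a flat black screw lid, 84 mm tall over the lid, 58 mm in diameter (lid 2 mm less). The point lies on its axis, half-way up (42 mm above its underside); z is up along the axis. Stands on the bench (z = 0) at the start.
- pad_1: round black rubber pad, 64 mm in diameter, an end pad of the row, pad_2 is next to it; the four fixed pads lie in one straight row at 80 mm spacing in a flat aluminium stand (80 mm wide, 326 mm long, 8 mm high), pad_1 to pad_4 along the frame's +y, x across the row. Origin at the pad's centre at bench level; the pad's top, on which a jar stands, is 10 mm above it.
- pad_2: round black rubber pad, 64 mm in diameter, between pad_1 and pad_3; the four fixed pads lie in one straight row at 80 mm spacing in a flat aluminium stand (80 mm wide, 326 mm long, 8 mm high), pad_1 to pad_4 along the frame's +y, x across the row. Origin at the pad's centre at bench level; the pad's top, on which a jar stands, is 10 mm above it.
- pad_3: round black rubber pad, 64 mm in diameter, between pad_2 and pad_4; the four fixed pads lie in one straight row at 80 mm spacing in a flat aluminium stand (80 mm wide, 326 mm long, 8 mm high), pad_1 to pad_4 along the frame's +y, x across the row. Origin at the pad's centre at bench level; the pad's top, on which a jar stands, is 10 mm above it.
- pad_4: round black rubber pad, 64 mm in diameter, the other end pad of the row; the four fixed pads lie in one straight row at 80 mm spacing in a flat aluminium stand (80 mm wide, 326 mm long, 8 mm high), pad_1 to pad_4 along the frame's +y, x across the row. Origin at the pad's centre at bench level; the pad's top, on which a jar stands, is 10 mm above it.
- tip_box: grey pipette-tip box with a blue insert and rows of small upright white tips, 110 x 70 x 60 mm high, fixed at one end of the row, in line with it: its centre is 90 mm beyond the end pad (pad_1 or pad_4; this varies). Origin at the centre of its underside. A white tube rack with rows of dark holes (110 x 70 x 32 mm high, fixed, not listed) stands likewise at the other end.
- flask: clear glass conical flask, 80 mm in diameter at the foot, 104 mm tall, loose, standing off to the side of the work; a bystander. Origin at the centre of its underside.
Not all that is in view belongs to the job. Leave any pink or yellow look-alike of the pad_4 alone.

How it is judged:
By the outcome, as a careful person would: the job done as asked, in the order asked, and still so for the second after the job is handed in, with the robot touching nothing.
It also fails if it takes over 112 s, if anything falls off the work surface, if the arm or the gripper's body presses on something with over 40 N, if the wrist force passes 120 N, or if a joint passes its speed limit or range.

## Robot

A 6-joint arm with a two-finger parallel gripper is mounted at the origin on the work surface. World frame = base frame: x ahead of the robot, y to its left, z up, the work surface at z = 0. Lengths are in m, angles in rad, forces in N, time in s.
With the tool pointing down it reaches from about 0.375 to 0.975 m from the base axis. Payload 3.8 kg.
Tool frame: the origin (TCP) lies on the centre line of the jaws, within the pads' length; the fingertips stand 14 mm ahead of it and the grasp point (between the pads) lies 5 mm behind it; z points along the fingers, x is the direction in which the jaws open and shut, and the axes are right-handed (so a half turn about z gives the same grasp; the last joint's range is limited). The gripper opens to 85 mm and grips with 20 to 120 N. Pads are 22 mm wide; open, the fingers measure 114 mm over their backs; the gripper's body (76 mm by 85 mm) begins 54 mm behind the grasp point. The pads swing forward as they close: fully open they stand 13 mm farther back than shut.
Start: joints at [-1.218, 0.264, 1.604, -0, 1.274, -0.037], TCP at [0.256, -0.624, 0.221] pointing down, gripper open.
Joint ranges: [-2.63, 2.63], [-0.94, 2.18], [0.31, 2.57], [-1.31, 4.45], [0, 2.66], [-2.55, 2.55]. Speed limits (rad/s): [2.57, 2.57, 3.14, 3.14, 3.14, 3.14].

## Interface

Orientations are given as a rotation vector (axis times angle).
In Python, from workcell import bot gives the robot as it stands. The module is installed in compiled form; this text tells all that it offers.
- The arm moves only by the tool arm_command, never from a script. Its argument "steps" is one flat list of numbers, 7 for each row, row after row: the shift along the tool's x, y, z in units of 30 mm (1.0 is 30 mm), then the turn, a rotation vector about the tool's x, y, z in units of 6 degrees (1.0 is 6 degrees), then the opening, from 0 (shut) to 1 (fully open). In form: [tx, ty, tz, ax, ay, az, fingers, tx, ty, tz, ax, ay, az, fingers, ...]. A call has 1 to 10 rows; each row shifts and turns the commanded pose from where the row before left it, along the tool's axes as they then stand; what a row does not reach is not made up. A row lasts 1/8 s, in which the tool goes at most 62.5 mm and 10.7 degrees, less where a joint would pass 70% of its speed; a pose out of reach is approached as far as the arm can. A call is refused whole if a number of a shift passes 1 or a number of a turn 1, either way. A call with a gripper value outside its range is refused whole. The fingers move at their own pace and stop on an object; "squeeze" is the grip in N (left out, the last holds). Time passes only in rows, so rows that do not move let the fingers close. It gives the time, the measured TCP pose, the force and the opening at its end, in the units of the state.
- bot.read_state(): the state, without advancing time (a new reading comes with each control period).
- bot.read_camera(name): name is "side" or "top" or "wrist"; returns a dict with "img" (400x640x3 uint8, red, green, blue), "camera_matrix" (3x3 intrinsics, pixels), "k1" (the pictures are not rectified: a ray, as slopes to the right and down, at radius r is drawn at 1 + k1 r^2 times it, then the intrinsics apply), "pose" (4x4, takes a point from camera to world coordinates); the wrist camera has in their place "T_tool_cam" (4x4, takes a point from camera to tool coordinates, whose origin is the TCP and whose axes are the tool frame's). Camera axes: x right, y down, z forward; pixel columns grow to the right and rows downward; lengths in m; the calibration is good to about 2 mm. A picture is of the moment at which its call begins: read the wrist's pose just before it. There is no depth.
- bot.finish_job(): hands the job in, once; it reports no verdict.
The state is a dict: "time": time; "q": joint angles; "joint_vel": joint speeds; "joint_torque": joint torques, N m; "tool_pos": TCP position; "tcp_rot": TCP orientation; "wrist_force": force on the tool from outside, world axes, zero at the start; "torque": the same for the moment, N m; "width": opening from 0.0 (shut) to 1.0 (fully open).
Only numpy, scipy, OpenCV 4.12 (cv2) and the standard library are available. Lean on these libraries where they do the work, as an engineer would, in place of code of your own. Each camera call takes 0.05 s, during which the arm holds its last target.

## Working session

There is one attempt and no reset: what is moved stays moved. The work goes in short steps, Python scripts to look and compute and a tool call to move; the robot and the scene stay as the last step left them, time stands still between calls to the robot, and variables do not carry over. Pictures are saved under pics/ and viewed, and the job is handed in when it is done.

Besides the shell and the picture viewer there is one more tool, called as name(argument=value, ...) on one line, values as JSON. arm_command: Moves the arm, as the interface text tells. Its arguments: {"type":"object","properties":{"steps":{"type":"array","items":{"type":"number"}},"squeeze":{"type":"number"}},"required":["steps"]}

```bash
mkdir -p pics
python3 - <<'E'
from workcell import bot
import cv2,numpy as np
s=bot.read_state();print({k:np.round(v,3) for k,v in s.items()})
for n in ["top","side","wrist"]:
    d=bot.read_camera(n);cv2.imwrite(f"pics/{n}0.png",d["img"][:,:,::-1])
    print(n,d["camera_matrix"],d["k1"],d.get("pose",d.get("T_tool_cam")))
E
```

```text
{'time': np.float64(0.0), 'q': array([-1.218,  0.265,  1.605,  0.   ,  1.274, -0.037]), 'joint_vel': array([ 0.001, -0.   , -0.003, -0.001, -0.001, -0.001]), 'joint_torque': array([ 2.0000e-03, -5.1510e+01, -3.6731e+01, -0.0000e+00,  1.3000e-02,
       -0.0000e+00]), 'tool_pos': array([ 0.256, -0.624,  0.22 ]), 'tcp_rot': array([-2.609,  1.748,  0.003]), 'wrist_force': array([-0.493,  0.167,  0.081]), 'torque': array([0.013, 0.029, 0.036]), 'width': np.float64(0.996)}
top [[461.10885746   0.         318.68294491]
 [  0.         461.10885746 202.59656227]
 [  0.           0.           1.        ]] -0.06182075323738376 [[-0.0073062  -0.99731048  0.07292753  0.53822847]
 [-0.9997904   0.00868023  0.0185419  -0.11448245]
 [-0.01912506 -0.07277677 -0.99716487  1.13356758]
 [ 0.          0.          0.          1.        ]]
side [[424.11990994   0.         322.38399431]
 [  0.         424.11990994 196.00614369]
 [  0.           0.           1.        ]] -0.03170733990405148 [[-0.99763599 -0.06135988  0.03094177  0.57386374]
 [-0.06652594  0.74948231 -0.65867333  0.67352865]
 [ 0.01722581 -0.65917466 -0.75179255  0.94153758]
 [ 0.          0.          0.          1.        ]]
wrist [[330.422646     0.         312.70352133]
 [  0.         330.422646   205.28559688]
 [  0.           0.           1.        ]] 0.005923450048651759 [[ 9.99999436e-01  1.41382393e-04 -1.05258937e-03 -8.80187420e-04]
 [ 1.68150359e-04  9.57521406e-01  2.88362148e-01 -7.41121407e-02]
 [ 1.04864619e-03 -2.88362162e-01  9.57520843e-01 -1.51842795e-01]
 [ 0.00000000e+00  0.00000000e+00  0.00000000e+00  1.00000000e+00]]
```

View pics/top0.png

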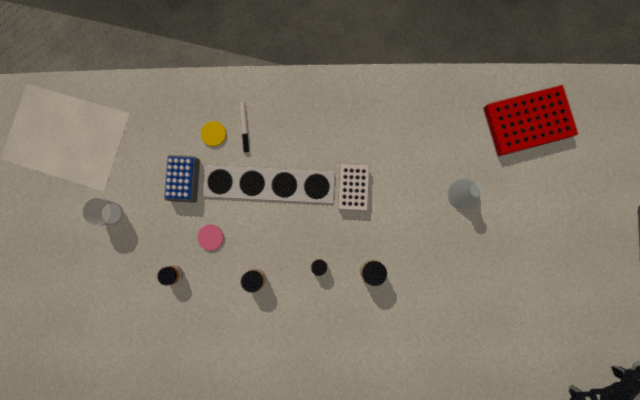

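View pics/side0.png

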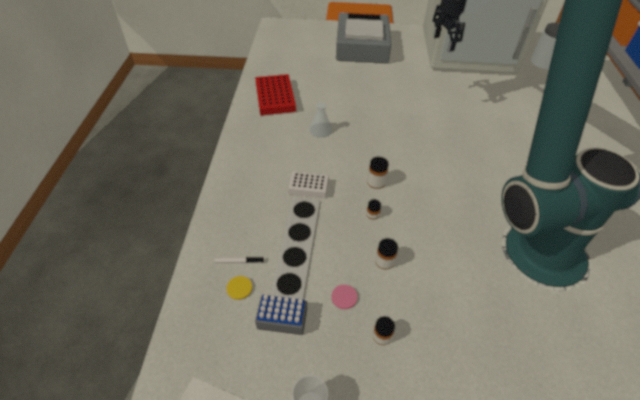

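View pics/wrist0.png

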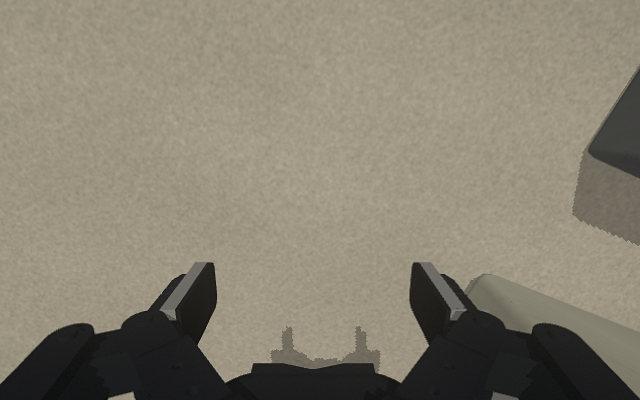

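```bash
cat > h.py <<'E'
from workcell import bot
import cv2,numpy as np
def und(d,uv):
    K=d["camera_matrix"];k=d["k1"]
    p=np.array([(uv[0]-K[0,2])/K[0,0],(uv[1]-K[1,2])/K[1,1]]);q=p.copy()
    for _ in range(20): q=p/(1+k*(q@q))
    return np.array([q[0],q[1],1])
def ray(d,uv,z,P=None):
    P=d["pose"] if P is None else P
    v=P[:3,:3]@und(d,uv);o=P[:3,3]
    return o+v*(z-o[2])/v[2]
def dark(img,t=45,amin=60):
    m=(img.max(2)<t).astype(np.uint8)
    n,l,s,c=cv2.connectedComponentsWithStats(m)
    return [(c[i],s[i]) for i in range(1,n) if s[i,4]>amin],m
E
python3 - <<'E'
from h import *
for n in ["top","side"]:
    d=bot.read_camera(n)
    bl,m=dark(d["img"]);print(n)
    for c,s in bl: print(np.round(c,1),s)
    cv2.imwrite(f"pics/m_{n}.png",m*255)
    im=d["img"][:,:,::-1]
    x=(150,140,250,170) if n=="top" else (220,140,200,220)
    cv2.imwrite(f"pics/z_{n}.png",cv2.resize(im[x[1]:x[1]+x[3],x[0]:x[0]+x[2]],None,fx=2.7 if n=='side' else 3.2,fy=2.7 if n=='side' else 3.2,interpolation=2))
E
```

```text
top
[245.4 142.7] [243 134   6  18  86]
[219.6 181.3] [208 170  24  24 437]
[251.7 182.9] [240 171  24  25 446]
[284.  184.5] [272 173  25  24 452]
[316.5 186. ] [305 174  24  25 453]
[318.8 267.5] [312 260  15  16 175]
[374.3 273.2] [363 262  24  24 444]
[167.  275.7] [158 267  19  18 257]
[251.6 281. ] [242 271  20  21 334]
[615.  387.4] [ 570  366   70   34 1127]
side
[449.7  17.4] [434   0  32  50 803]
[363.7  16.4] [349  15  31   4  91]
[608.4 165.5] [ 582  150   52   34 1047]
[378.6 164.4] [371 158  16  14 189]
[518.7 207.2] [505 186  29  43 884]
[374.  205.4] [369 200  11  11  97]
[303.7 209.3] [295 203  19  14 208]
[299.  231.9] [289 224  21  16 246]
[536.7 239.7] [526 232  23  16 100]
[387.7 247.5] [379 240  18  16 240]
[294.  256.5] [284 248  21  18 289]
[288.5 283.5] [278 274  22  20 344]
[384.6 326.4] [376 317  18  19 262]
```

View pics/z_top.png

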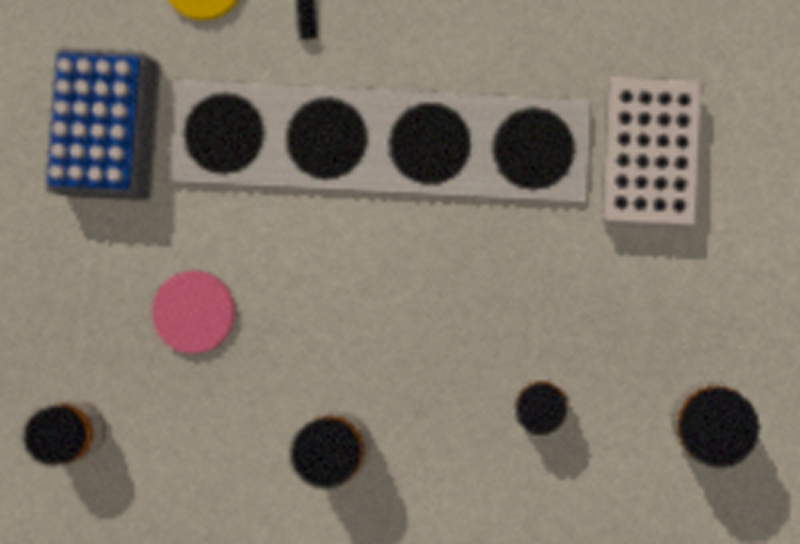

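View pics/z_side.png

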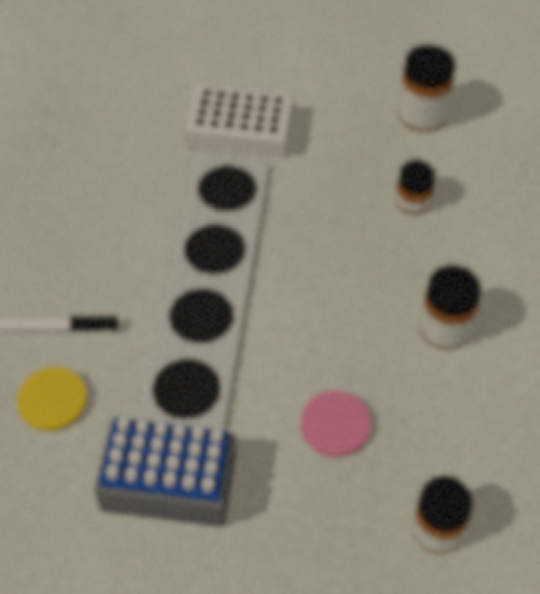

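```bash
cat > m.py <<'E'
from h import *
def tri(dt,uv,ds,us):
    a=[];b=[]
    for d,u in((dt,uv),(ds,us)):
        v=d["pose"][:3,:3]@und(d,u);v/=np.linalg.norm(v);M=np.eye(3)-np.outer(v,v);a.append(M);b.append(M@d["pose"][:3,3])
    return np.linalg.lstsq(np.vstack(a),np.hstack(b),rcond=None)[0]
E
python3 - <<'E'
from m import *
T=bot.read_camera("top");S=bot.read_camera("side")
J={'l':(.084,(374.3,273.2),(378.6,164.4)),'xs':(.048,(318.8,267.5),(374,205.4)),'m':(.072,(251.6,281),(387.7,247.5)),'s':(.060,(167,275.7),(384.6,326.4))}
for k,(h,u,w) in J.items():
    for dz in (0,.007): print(k,dz,np.round(ray(T,u,h-dz)[:2],4),np.round(ray(S,w,h-dz)[:2],4))
    print(' tri',np.round(tri(T,u,S,w),4))
P=[((219.6,181.3),(288.5,283.5)),((251.7,182.9),(294,256.5)),((284,184.5),(299,231.9)),((316.5,186),(303.7,209.3))]
for u,w in P: print(np.round(ray(T,u,.01)[:2],4),np.round(ray(S,w,.01)[:2],4),np.round(tri(T,u,S,w),4))
for u in [(465,195),(105,212),(213,238),(213,134)]: print(ray(T,u,.03))
E
```

```text
l 0 [ 0.4541 -0.2194] [ 0.4553 -0.2122]
l 0.007 [ 0.4535 -0.2201] [ 0.4544 -0.2195]
 tri [ 0.4539 -0.2202  0.0763]
xs 0 [ 0.4654 -0.0935] [ 0.4664 -0.0866]
xs 0.007 [ 0.4649 -0.0933] [ 0.4656 -0.0925]
 tri [ 0.4652 -0.0933  0.0401]
m 0 [0.4369 0.0605] [0.4372 0.0676]
m 0.007 [0.4362 0.0616] [0.4361 0.0628]
 tri [0.436  0.0619 0.0637]
s 0 [0.4482 0.2621] [0.449 0.269]
s 0.007 [0.4476 0.2645] [0.4481 0.2658]
 tri [0.4476 0.265  0.0514]
[0.6753 0.1507] [0.6766 0.1514] [0.676  0.151  0.0091]
[0.6704 0.071 ] [0.6717 0.0717] [0.6712 0.0711 0.009 ]
[ 0.6657 -0.0087] [ 0.6669 -0.008 ] [ 0.6664 -0.0087  0.009 ]
[ 0.6612 -0.0885] [ 0.6618 -0.0882] [ 0.6615 -0.0885  0.0095]
[ 0.63418319 -0.44582761  0.03      ]
[0.60038256 0.4301828  0.03      ]
[0.53574819 0.16096633 0.03      ]
[0.78961607 0.16364738 0.03      ]
```

arm_command(steps=[0,0,0,0,0,-1,1,0,0,0,0,0,-1,1,0,0,0,0,0,-1,1,0,0,0,0,0,-1,1,0,0,0,0,0,-1,1,0,0,0,0,0,-1,1,0,0,0,0,0,-1,1,0,0,0,0,0,-1,1,0,0,0,0,0,-1,1,0,0,0,0,0,-1,1], squeeze=40)

```text
time: 1.6
tool_pos: [0.2565, -0.6243, 0.2214]
tcp_rot: [-3.135, 0.205, 0.0]
wrist_force: [0.8, 0.3, 0.9]
width: 1.005
```

arm_command(steps=[0,0,0,0,0,-1,1,0,0,0,0,0,-0.25,1,0.5,-1,0,0,0,0,1,0.5,-1,0,0,0,0,1,0.5,-1,0,0,0,0,1,0.5,-1,0,0,0,0,1,0.5,-1,0,0,0,0,1,0.5,-1,0,0,0,0,1,0.5,-1,0,0,0,0,1,0,0,0,0,0,0,1])

```text
time: 2.85
tool_pos: [0.3629, -0.413, 0.2216]
tcp_rot: [-3.141, 0.002, -0.0]
wrist_force: [0.4, -0.1, -0.2]
width: 0.999
```

arm_command(steps=[0.5,-1,0,0,0,0,1,0.5,-1,0,0,0,0,1,0.5,-1,0,0,0,0,1,0.5,-1,0,0,0,0,1,0.5,-1,0,0,0,0,1,0.53,-1,0,0,0,0,1,0,-0.43,0,0,0,0,1,0,0,0,0,0,0,1])

```text
time: 3.85
tool_pos: [0.4533, -0.2222, 0.2215]
tcp_rot: [3.141, -0.004, -0.001]
wrist_force: [0.4, 0.4, 0.6]
width: 1.002
```

```bash
cat > w.py <<'E'
from m import *
from scipy.spatial.transform import Rotation as R
def wrist(name):
    s=bot.read_state();d=bot.read_camera("wrist")
    P=np.eye(4);P[:3,:3]=R.from_rotvec(s["tcp_rot"]).as_matrix();P[:3,3]=s["tool_pos"]
    cv2.imwrite(f"pics/{name}.png",d["img"][:,:,::-1])
    return s,d,P@d["T_tool_cam"]
E
python3 - <<'E'
from w import *
s,d,P=wrist("w1");print(s["tool_pos"],s["wrist_force"])
for c,st in dark(d["img"],45,300)[0]: print(np.round(c,1),st,np.round(ray(d,c,.076,P),4))
E
```

```text
[ 0.45327385 -0.2221972   0.22149917] [0.43896299 0.3758705  0.55174882]
[521.   42.1] [ 489    8   65   69 3410] [ 0.6235 -0.0985  0.076 ]
[326.5  42.5] [ 307   20   41   46 1466] [ 0.4649 -0.0981  0.076 ]
[313.6 187.5] [ 284  158   60   60 2803] [ 0.4542 -0.2199  0.076 ]
[312.6 360.4] [    0   263   640   137 37644] [ 0.4528 -0.414   0.076 ]
```

View pics/w1.png

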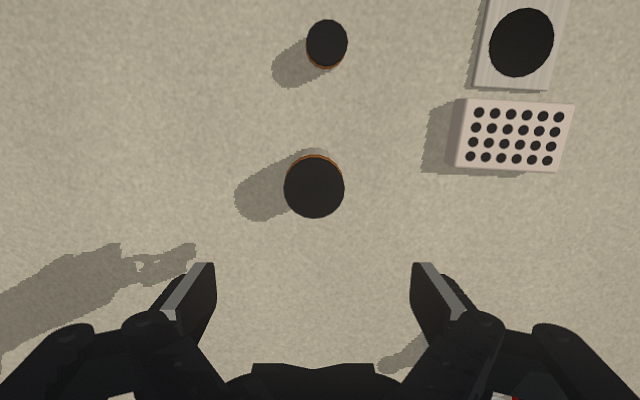

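arm_command(steps=[0.03,-0.08,1,0,0,0,1,0,0,1,0,0,0,1,0,0,1,0,0,0,1,0,0,1,0,0,0,1,0,0,1,0,0,0,1,0,0,0.5,0,0,0,1,0,0,0.45,0,0,0,1,0,0,0,0,0,0,1])

```text
time: 4.9
tool_pos: [0.454, -0.2198, 0.0424]
tcp_rot: [-3.141, 0.005, 0.002]
wrist_force: [-0.5, -0.5, -0.8]
width: 0.998
```

Run:
```python
from w import *
s,d,P=wrist("w2");print(s["tool_pos"],s["wrist_force"])
```

```text
[ 0.45399116 -0.21976058  0.04243248] [-0.47705783 -0.53257433 -0.84126381]
```

View pics/w2.png

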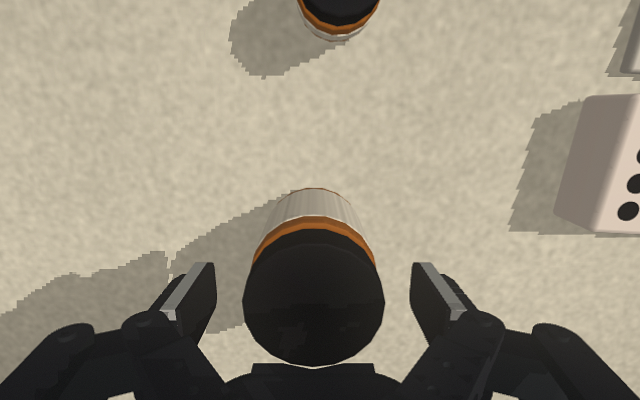

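arm_command(steps=[0,0,0,0,0,0,0,0,0,0,0,0,0,0,0,0,0,0,0,0,0,0,0,0,0,0,0,0,0,0,0,0,0,0,0,0,0,0,0,0,0,0,0], squeeze=50)

```text
schema error: expected a multiple of 7 numbers
```

arm_command(steps=[0,0,0,0,0,0,0,0,0,0,0,0,0,0,0,0,0,0,0,0,0,0,0,0,0,0,0,0,0,0,0,0,0,0,0,0,0,0,0,0,0,0], squeeze=50)

```text
time: 5.7
tool_pos: [0.4555, -0.2202, 0.0446]
tcp_rot: [3.14, -0.004, 0.003]
wrist_force: [-0.8, -0.2, 6.3]
width: 0.647
```

arm_command(steps=[0,0,-0.5,0,0,0,0,0,0,-1,0,0,0,0,0,0,-1,0,0,0,0,0,0,-1,0,0,0,0,0.6,-1,-0.5,0,0,0,0,0.6,-1,0,0,0,0,0,0.6,-1,0,0,0,0,0,0.6,-1,0,0,0,0,0,0.6,-1,0,0,0,0,0,0.6,-1,0,0,0,0,0])

```text
time: 6.95
tool_pos: [0.5631, -0.0388, 0.1634]
tcp_rot: [3.142, -0.004, -0.0]
wrist_force: [-0.2, 0.1, -3.9]
width: 0.648
```

arm_command(steps=[0.6,-1,0,0,0,0,0,0.6,-1,0,0,0,0,0,0.6,-1,0,0,0,0,0,0.6,-1,0,0,0,0,0,0.6,-1,0,0,0,0,0,0.6,-1,0,0,0,0,0,0.2,-0.3,0,0,0,0,0,0,0,0,0,0,0,0,0,0,0,0,0,0,0])

```text
time: 8.07
tool_pos: [0.6768, 0.1477, 0.1628]
tcp_rot: [3.141, -0.005, -0.002]
wrist_force: [0.4, -0.7, -2.8]
width: 0.646
```

Run:
```python
from w import *
s,d,P=wrist("w3");print(s["tool_pos"],s["wrist_force"],s["tcp_rot"])
for c,st in dark(d["img"],45,300)[0]: print(np.round(c,1),st,np.round(ray(d,c,.01,P),4))
```

```text
[0.67680755 0.14765432 0.16281599] [ 0.35667959 -0.67192844 -2.78711439] [ 3.14089106e+00 -5.37528870e-03 -1.68152757e-03]
[14.5 48.1] [   0   13   35   64 1651] [0.4271 0.2691 0.01  ]
[301.3 341.7] [   18   227   591   173 44393] [ 0.6637 -0.0258  0.01  ]
[ 36.4 302.8] [   0  273   71   56 2552] [0.3856 0.0244 0.01  ]
```

View pics/w3.png

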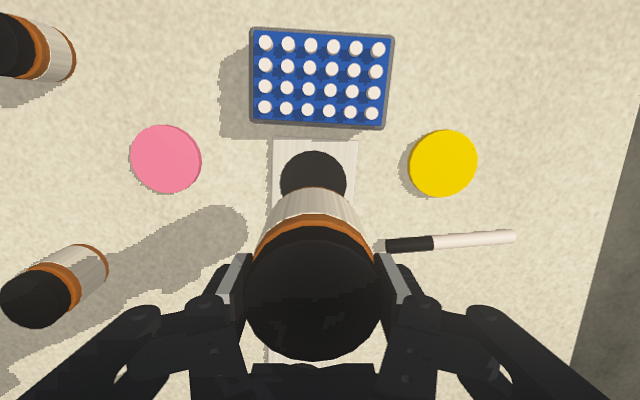

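Run:
```python
from w import *
s,d,P=wrist("w3b")
print([np.round(ray(d,u,s["tool_pos"][2]+.0394,P)-s["tool_pos"],4) for u in [(243,290),(385,290),(314,362),(314,290)]])
```

```text
[array([-0.0266,  0.0069,  0.0394]), array([0.028 , 0.0067, 0.0394]), array([ 0.0006, -0.0269,  0.0394]), array([0.0007, 0.0068, 0.0394])]
```

arm_command(steps=[-0.03,-0.11,0.5,0,0,0,0,0,0,0.8,0,0,0,0,0,0,0.8,0,0,0,0,0,0,0.7,0,0,0,0,0,0,0.4,0,0,0,0,0,0,0.2,0,0,0,0,0,0,0,0,0,0,0])

```text
time: 9.05
tool_pos: [0.6768, 0.152, 0.0609]
tcp_rot: [3.142, -0.005, -0.0]
wrist_force: [-0.6, 0.2, -2.8]
width: 0.648
```

arm_command(steps=[-0.05,0.05,0.08,0,0,0,0,0,0,0.08,0,0,0,0,0,0,0.03,0,0,0,0,0,0,0,0,0,0,0])

```text
time: 9.55
tool_pos: [0.6751, 0.1505, 0.0553]
tcp_rot: [-3.142, 0.005, 0.0]
wrist_force: [0.2, 0.5, -3.1]
width: 0.647
```

arm_command(steps=[0,0,0.04,0,0,0,0,0,0,0,0,0,0,0])

```text
time: 9.8
tool_pos: [0.6754, 0.1505, 0.0548]
tcp_rot: [3.142, -0.005, 0.001]
wrist_force: [-1.8, -0.5, 0.9]
width: 0.646
```

Contact made (force changed sign). Release slowly and check.

arm_command(steps=[0,0,0,0,0,0,0.75,0,0,0,0,0,0,0.8,0,0,0,0,0,0,1,0,0,0,0,0,0,1,0,0,-0.5,0,0,0,1,0,0,-1,0,0,0,1,0,0,-1,0,0,0,1,0,0,-1,0,0,0,1,0,0,-1,0,0,0,1,0,0,0,0,0,0,1])

```text
time: 11.05
tool_pos: [0.6778, 0.151, 0.1943]
tcp_rot: [-3.14, 0.005, -0.013]
wrist_force: [-0.3, -0.2, -0.0]
width: 1.003
```

```bash
cat > look.py <<'E'
import sys
from w import *
T=bot.read_camera("top");S=bot.read_camera("side")
for n,d in(("top",T),("side",S)):
    cv2.imwrite(f"pics/{n}_{sys.argv[1]}.png",d["img"][:,:,::-1])
    for c,st in dark(d["img"],45,80)[0]: print(n,np.round(c,1),st,[np.round(ray(d,c,z),4)[:2] for z in (.010,.040,.052,.062,.074,.086)])
E
python3 look.py a
```

```text
top [170.1 134.4] [158 101  27  74 846] [array([0.795 , 0.2776]), array([0.7882, 0.2672]), array([0.7854, 0.263 ]), array([0.7831, 0.2595]), array([0.7804, 0.2553]), array([0.7776, 0.2511])]
top [113.3 154.3] [ 76 108  77  64 792] [array([0.7468, 0.4226]), array([0.7412, 0.4083]), array([0.739 , 0.4026]), array([0.7371, 0.3978]), array([0.7349, 0.392 ]), array([0.7327, 0.3863])]
top [187.1 169. ] [ 167  125   32   78 1010] [array([0.7068, 0.2326]), array([0.7023, 0.2233]), array([0.7005, 0.2196]), array([0.699 , 0.2166]), array([0.6972, 0.2128]), array([0.6954, 0.2091])]
top [212.1 177.9] [201 167  24  23 423] [array([0.6839, 0.1695]), array([0.68  , 0.1619]), array([0.6785, 0.1589]), array([0.6772, 0.1564]), array([0.6756, 0.1534]), array([0.6741, 0.1503])]
top [251.8 182.9] [240 172  24  23 430] [array([0.6705, 0.0708]), array([0.667 , 0.0658]), array([0.6655, 0.0639]), array([0.6644, 0.0622]), array([0.6629, 0.0602]), array([0.6615, 0.0583])]
top [284.  184.5] [272 173  24  24 444] [array([ 0.6657, -0.0087]), array([ 0.6623, -0.0116]), array([ 0.661 , -0.0127]), array([ 0.6598, -0
[... 2544 characters left out ...]
32 , 0.0448]), array([0.4339, 0.0532]), array([0.4355, 0.0601]), array([0.4374, 0.0685]), array([0.4393, 0.0769])]
side [290.5 262.5] [278 248  27  30 544] [array([0.6787, 0.0905]), array([0.6753, 0.1093]), array([0.674 , 0.1168]), array([0.6728, 0.123 ]), array([0.6715, 0.1305]), array([0.6701, 0.1381])]
side [629.9 266.5] [617 254  23  21 291] [array([-0.2103,  0.0375]), array([-0.185,  0.058]), array([-0.1749,  0.0662]), array([-0.1665,  0.073 ]), array([-0.1564,  0.0812]), array([-0.1463,  0.0894])]
side [384.6 326.4] [376 318  18  18 253] [array([0.442 , 0.2459]), array([0.4463, 0.2597]), array([0.448 , 0.2652]), array([0.4494, 0.2698]), array([0.4511, 0.2753]), array([0.4528, 0.2808])]
```

View pics/top_a.png

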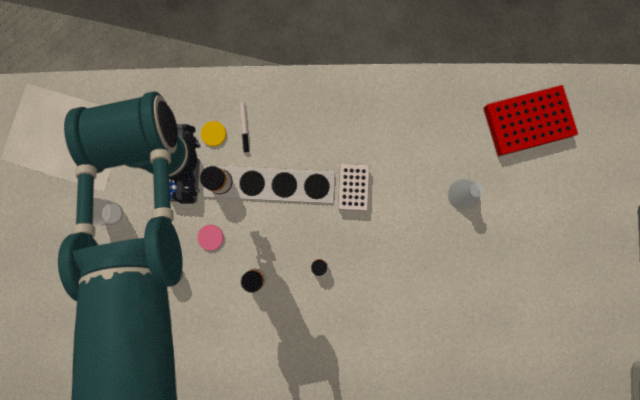

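View pics/side_a.png

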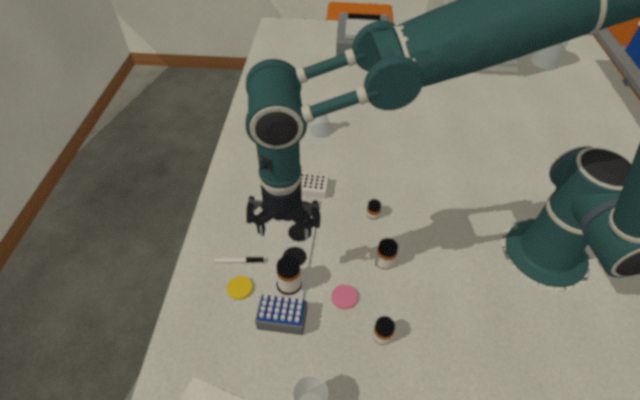

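arm_command(steps=[-1,0.37,0,0,0,0,1,-1,0.37,0,0,0,0,1,-1,0.37,0,0,0,0,1,-1,0.37,0,0,0,0,1,-1,0.37,0,0,0,0,1,-1,0.37,0,0,0,0,1,-1,0.37,0,0,0,0,1,-1,0.37,0,0,0,0,1,0,0,0,0,0,0,1,0,0,0,0,0,0,1])

```text
time: 12.4
tool_pos: [0.4347, 0.0624, 0.1883]
tcp_rot: [-3.142, 0.005, 0.001]
wrist_force: [-0.9, 0.1, -0.6]
width: 1.0
```

```bash
cat > wl.py <<'E'
import sys
from w import *
z=float(sys.argv[2])
s,d,P=wrist(sys.argv[1]);print(np.round(s["tool_pos"],4),np.round(s["wrist_force"],1),s["tcp_rot"])
for c,st in dark(d["img"],45,300)[0]: print(np.round(c,1),st,np.round(ray(d,c,z,P),4))
E
python3 wl.py w4 .064
```

```text
[0.4347 0.0624 0.1883] [-0.9  0.1 -0.6] [-3.14156486e+00  4.88351970e-03  1.27534636e-03]
[622.3  88.8] [ 599   47   41   78 2447] [0.6779 0.1487 0.064 ]
[548.3  83.2] [535  53  47  71 358] [0.6194 0.1533 0.064 ]
[550.7 168. ] [ 515  142   64   60 2187] [0.635  0.0862 0.064 ]
[313.1 198.9] [ 287  167   58   58 1724] [0.4351 0.0599 0.064 ]
[528.9 252. ] [498 218  60  53 501] [0.6309 0.0092 0.064 ]
[322.  358.4] [    0   263   640   137 39230] [ 0.4436 -0.1078  0.064 ]
[342.7 330. ] [ 326  312   35   37 1031] [ 0.4639 -0.0741  0.064 ]
```

arm_command(steps=[0.05,0,1,0,0,0,1,0,0,1,0,0,0,1,0,0,1,0,0,0,1,0,0,1,0,0,0,1,0,0,0.6,0,0,0,1,0,0,0.5,0,0,0,1,0,0,0.1,0,0,0,1,0,0,0,0,0,0,1])

```text
time: 13.45
tool_pos: [0.4369, 0.0625, 0.0333]
tcp_rot: [-3.142, 0.004, -0.0]
wrist_force: [0.3, -0.2, -0.4]
width: 1.001
```

```bash
python3 wl.py w5 .064
```

```text
[0.4369 0.0625 0.0333] [ 0.3 -0.2 -0.4] [-3.14156506e+00  4.40784834e-03 -4.27544748e-04]
[312.  293.6] [  251   232   124   122 11772] [0.4368 0.0624 0.064 ]
[311.3 361.1] [    0   263   640   137 37203] [0.4363 0.0283 0.064 ]
[632.8 351.1] [623 322  17  57 659] [0.5771 0.0336 0.064 ]
```

View pics/w5.png

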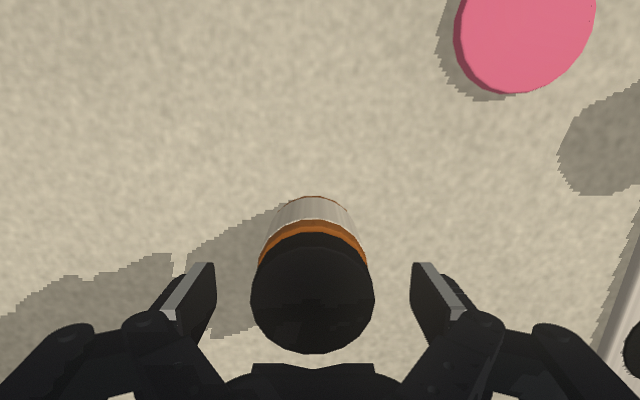

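arm_command(steps=[0,0,0,0,0,0,0,0,0,0,0,0,0,0,0,0,0,0,0,0,0,0,0,0,0,0,0,0,0,0,0,0,0,0,0,0,0,0,0,0,0,0])

```text
time: 14.25
tool_pos: [0.4371, 0.0625, 0.0343]
tcp_rot: [-3.141, 0.005, -0.002]
wrist_force: [-0.9, -0.1, 5.9]
width: 0.574
```

arm_command(steps=[0,0,-0.5,0,0,0,0,0,0,-1,0,0,0,0,0,0,-1,0,0,0,0,0.8,0,-1,0,0,0,0,1,0,-0.5,0,0,0,0,1,0,0,0,0,0,0,1,0,0,0,0,0,0,1,-0.3,0,0,0,0,0,1,0,0,0,0,0,0,1,0,0,0,0,0,0])

```text
time: 15.5
tool_pos: [0.6411, 0.071, 0.1536]
tcp_rot: [-3.142, 0.004, 0.0]
wrist_force: [-0.3, 0.2, -1.5]
width: 0.575
```

arm_command(steps=[1,0,0,0,0,0,0,0,0,0,0,0,0,0,0,0,0,0,0,0,0])

```text
time: 15.88
tool_pos: [0.6696, 0.0707, 0.1529]
tcp_rot: [3.142, -0.005, -0.002]
wrist_force: [-0.0, 0.4, -1.4]
width: 0.576
```

```bash
python3 wl.py w6 .01
```

```text
[0.6696 0.0707 0.1529] [-0.   0.4 -1.4] [ 3.14153820e+00 -4.66224119e-03 -2.32926302e-03]
[298.5 345.5] [   21   231   584   169 39890] [ 0.6539 -0.0993  0.01  ]
```

View pics/w6.png

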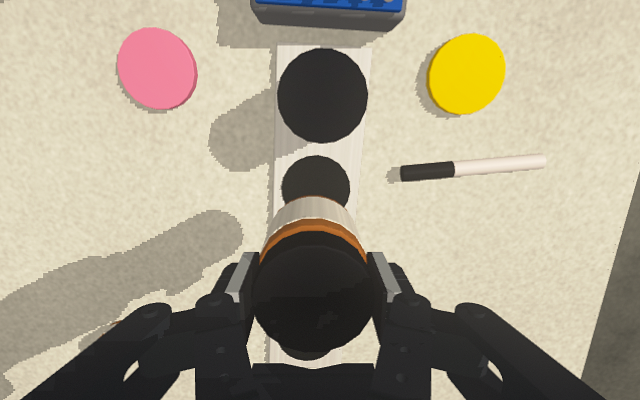

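arm_command(steps=[0.03,-0.01,0.5,0,0,0,0,0,0,0.8,0,0,0,0,0,0,0.8,0,0,0,0,0,0,0.7,0,0,0,0,0,0,0.4,0,0,0,0,0,0,0.25,0,0,0,0,0,0,0.08,0,0,0,0,0,0,0,0,0,0,0,0,0,0,0,0,0,0])

```text
time: 17.05
tool_pos: [0.672, 0.0711, 0.0481]
tcp_rot: [-3.141, 0.005, -0.002]
wrist_force: [-0.6, -0.3, -2.3]
width: 0.574
```

arm_command(steps=[-0.02,0,0.1,0,0,0,0,0,0,0.05,0,0,0,0,0,0,0,0,0,0,0])

```text
time: 17.42
tool_pos: [0.6712, 0.0711, 0.0444]
tcp_rot: [-3.142, 0.004, -0.002]
wrist_force: [-1.3, 0.3, 4.9]
width: 0.576
```

arm_command(steps=[0,0,0,0,0,0,0.68,0,0,0,0,0,0,0.75,0,0,0,0,0,0,1,0,0,0,0,0,0,1,0,0,-0.5,0,0,0,1,0,0,-1,0,0,0,1,0,0,-1,0,0,0,1,0,0,-1,0,0,0,1,0,0,-1,0,0,0,1,0,0,0,0,0,0,1])

```text
time: 18.68
tool_pos: [0.6735, 0.0712, 0.1829]
tcp_rot: [-3.141, 0.004, -0.013]
wrist_force: [0.1, -0.2, 0.9]
width: 1.001
```

arm_command(steps=[-1,-0.86,0,0,0,0,1,-1,-0.86,0,0,0,0,1,-1,-0.86,0,0,0,0,1,-1,-0.86,0,0,0,0,1,-1,-0.86,0,0,0,0,1,-1,-0.86,0,0,0,0,1,-1,-0.86,0,0,0,0,1,-0.45,-0.44,0,0,0,0,1,0,0,0,0,0,0,1,0,0,0,0,0,0,1])

```text
time: 19.92
tool_pos: [0.4486, 0.265, 0.1776]
tcp_rot: [3.141, -0.005, 0.001]
wrist_force: [1.3, -0.0, 0.3]
width: 1.001
```

```bash
python3 wl.py w7 .052; python3 look.py b | grep -E "^top"|head -30
```

```text
[0.4486 0.265  0.1776] [ 1.3 -0.   0.3] [ 3.14113660e+00 -4.85144671e-03  8.17132277e-04]
[311.6 196.1] [ 288  169   50   51 1603] [0.4479 0.2645 0.052 ]
[329.  358.5] [    0   263   640   137 40203] [0.4649 0.0934 0.052 ]
top [245.4 142.5] [243 134   6  18  83] [array([0.7715, 0.0873]), array([0.7653, 0.0819]), array([0.7628, 0.0797]), array([0.7607, 0.0779]), array([0.7582, 0.0758]), array([0.7557, 0.0736])]
top [212.  177.9] [200 167  25  23 428] [array([0.684 , 0.1697]), array([0.6801, 0.1622]), array([0.6786, 0.1591]), array([0.6773, 0.1566]), array([0.6757, 0.1536]), array([0.6741, 0.1505])]
top [248.4 181. ] [237 170  27  26 384] [array([0.6753, 0.079 ]), array([0.6717, 0.0739]), array([0.6702, 0.0718]), array([0.669 , 0.0701]), array([0.6675, 0.068 ]), array([0.666, 0.066])]
top [284.  184.5] [273 173  24  24 450] [array([ 0.6657, -0.0086]), array([ 0.6623, -0.0115]), array([ 0.6609, -0.0126]), array([ 0.6598, -0.0135]), array([ 0.6585, -0.0147]), array([ 0.6571, -0.0158])]
top [316.5 186.1] [305 174  24  25 453] [array([ 0.661 , -0.0885]), array([ 0.6578, -0.0892]), array([ 
[... 952 characters left out ...]
), array([0.3156, 0.5866]), array([0.318 , 0.5789]), array([0.3201, 0.5725]), array([0.3225, 0.5648]), array([0.325 , 0.5571])]
top [ 91.7 346.3] [ 85 323  14  48 132] [array([0.2702, 0.4687]), array([0.2774, 0.4531]), array([0.2802, 0.4469]), array([0.2826, 0.4417]), array([0.2855, 0.4354]), array([0.2883, 0.4292])]
top [ 24.6 379.2] [ 20 358  11  42 205] [array([0.1848, 0.6438]), array([0.1942, 0.6236]), array([0.198 , 0.6155]), array([0.2011, 0.6087]), array([0.2049, 0.6006]), array([0.2087, 0.5925])]
top [ 99.1 392.7] [ 83 383  35  17 405] [array([0.1571, 0.4491]), array([0.1672, 0.4341]), array([0.1713, 0.4281]), array([0.1747, 0.423 ]), array([0.1788, 0.417 ]), array([0.1829, 0.411 ])]
```

View pics/top_b.png

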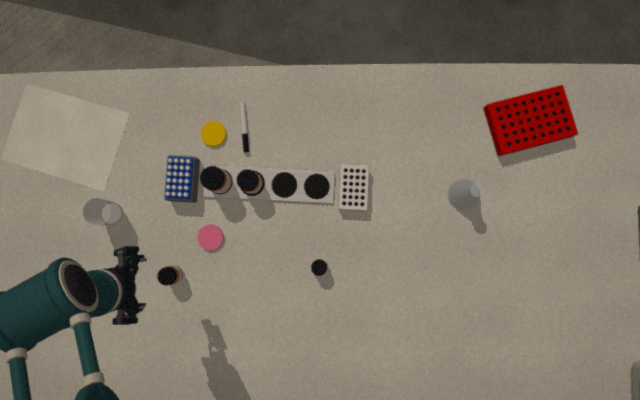

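View pics/w7.png

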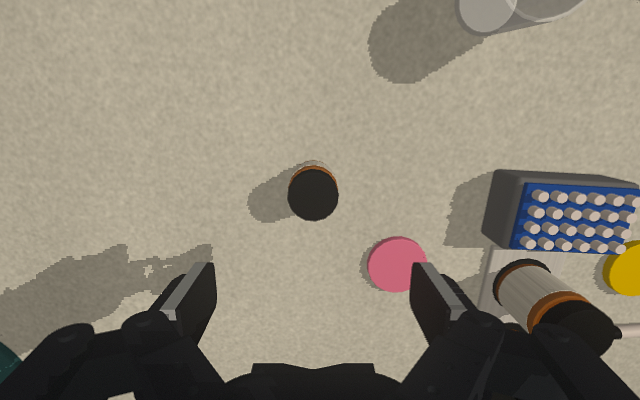

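arm_command(steps=[-0.02,0,1,0,0,0,1,0,0,1,0,0,0,1,0,0,1,0,0,0,1,0,0,1,0,0,0,1,0,0,0.5,0,0,0,1,0,0,0.4,0,0,0,1,0,0,0.15,0,0,0,1,0,0,0,0,0,0,1])

```text
time: 21.08
tool_pos: [0.4476, 0.2657, 0.0266]
tcp_rot: [-3.141, 0.005, -0.001]
wrist_force: [0.2, 0.4, -0.5]
width: 1.002
```

```bash
python3 wl.py w8 .052;python3 - <<'E'
import cv2
i=cv2.imread("pics/top_b.png")[155:210,190:345];cv2.imwrite("pics/zb.png",cv2.resize(i,None,fx=5,fy=5,interpolation=2))
E
```

```text
[0.4476 0.2657 0.0266] [ 0.2  0.4 -0.5] [-3.14129784e+00  4.62415381e-03 -9.13514680e-04]
[314.9 287.1] [ 263  234  105  105 8556] [0.4487 0.2654 0.052 ]
[313.1 360.7] [    0   263   640   137 37633] [0.4479 0.2269 0.052 ]
```

View pics/zb.png

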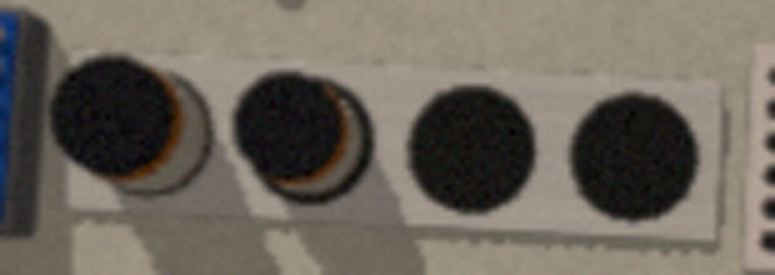

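View pics/w8.png

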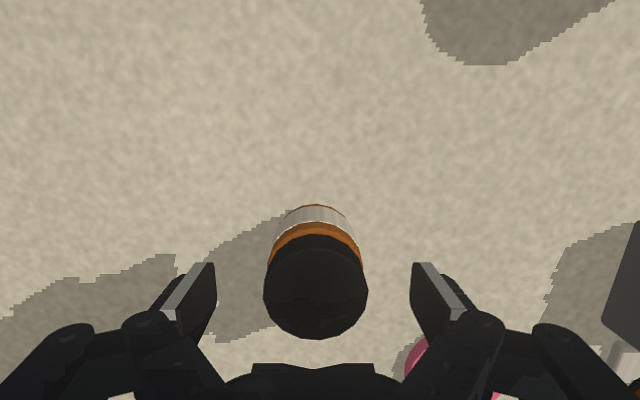

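arm_command(steps=[0,0,0,0,0,0,0,0,0,0,0,0,0,0,0,0,0,0,0,0,0,0,0,0,0,0,0,0,0,0,0,0,0,0,0,0,0,0,0,0,0,0])

```text
time: 21.88
tool_pos: [0.4478, 0.2659, 0.0271]
tcp_rot: [-3.141, 0.004, -0.002]
wrist_force: [-1.6, -0.6, 5.2]
width: 0.504
```

arm_command(steps=[0,0,-0.5,0,0,0,0,0,0,-1,0,0,0,0,0,0,-1,0,0,0,0,0,0,-1,0,0,0,0,0.8,1,-1,0,0,0,0,0.8,1,0,0,0,0,0,0.8,1,0,0,0,0,0,0.8,1,0,0,0,0,0,0.8,1,0,0,0,0,0,0.8,1,0,0,0,0,0])

```text
time: 23.12
tool_pos: [0.591, 0.084, 0.1615]
tcp_rot: [-3.142, 0.005, 0.0]
wrist_force: [0.5, 0.3, -1.9]
width: 0.499
```

arm_command(steps=[0.8,1,0,0,0,0,0,0.8,1,0,0,0,0,0,0.8,1,0,0,0,0,0,0.1,0.15,0,0,0,0,0,0,0,0,0,0,0,0,0,0,0,0,0,0,0])

```text
time: 23.88
tool_pos: [0.6645, -0.0087, 0.1611]
tcp_rot: [-3.141, 0.003, 0.001]
wrist_force: [-0.2, 0.1, -1.6]
width: 0.496
```

```bash
python3 wl.py w9 .01
```

```text
[ 0.6645 -0.0087  0.1611] [-0.2  0.1 -1.6] [-3.14119807e+00  3.38288333e-03  1.38086724e-03]
[329.8   4. ] [302   0  56  12 423] [0.6787 0.1447 0.01  ]
[303.1 345.9] [   25   234   577   166 39737] [ 0.6536 -0.186   0.01  ]
[ 99.6 288.1] [  75  264   48   43 1186] [ 0.4442 -0.1139  0.01  ]
```

View pics/w9.png

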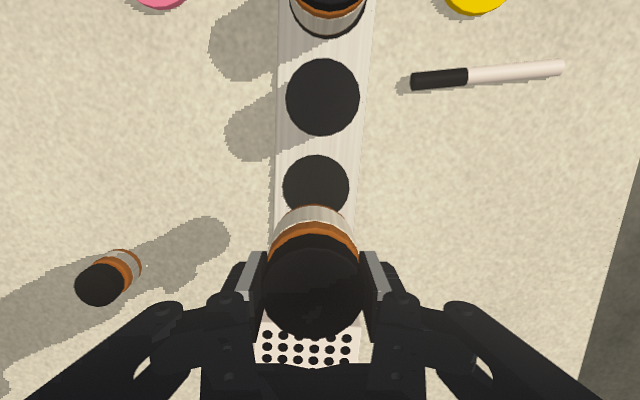

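arm_command(steps=[0.05,0,0.6,0,0,0,0,0,0,0.9,0,0,0,0,0,0,0.9,0,0,0,0,0,0,0.8,0,0,0,0,0,0,0.5,0,0,0,0,0,0,0.28,0,0,0,0,0,0,0.05,0,0,0,0,0,0,0,0,0,0,0,0,0,0,0,0,0,0])

```text
time: 25.05
tool_pos: [0.6678, -0.0097, 0.0415]
tcp_rot: [3.141, -0.005, 0.003]
wrist_force: [-0.8, -0.0, -1.0]
width: 0.499
```

arm_command(steps=[-0.05,-0.05,0.1,0,0,0,0,0,0,0.05,0,0,0,0,0,0,0,0,0,0,0])

```text
time: 25.42
tool_pos: [0.6656, -0.008, 0.0371]
tcp_rot: [-3.141, 0.005, -0.001]
wrist_force: [-2.1, 0.4, 4.7]
width: 0.498
```

arm_command(steps=[0,0,0,0,0,0,0.6,0,0,0,0,0,0,0.7,0,0,0,0,0,0,1,0,0,0,0,0,0,1,0,0,-0.5,0,0,0,1,0,0,-1,0,0,0,1,0,0,-1,0,0,0,1,0,0,-1,0,0,0,1,0,0,-1,0,0,0,1,0,0,0,0,0,0,1])

```text
time: 26.68
tool_pos: [0.6682, -0.0083, 0.1759]
tcp_rot: [3.141, -0.004, 0.013]
wrist_force: [0.4, -0.5, 1.0]
width: 0.996
```

arm_command(steps=[-1,0.4,0,0,0,0,1,-1,0.4,0,0,0,0,1,-1,0.4,0,0,0,0,1,-1,0.4,0,0,0,0,1,-1,0.4,0,0,0,0,1,-1,0.4,0,0,0,0,1,-0.7,0.4,0,0,0,0,1,0,0,0,0,0,0,1,0,0,0,0,0,0,1])

```text
time: 27.8
tool_pos: [0.4645, -0.0914, 0.1707]
tcp_rot: [-3.141, 0.005, -0.001]
wrist_force: [0.5, -0.6, 0.3]
width: 1.0
```

```bash
python3 wl.py w10 .040; python3 look.py c >/dev/null;python3 - <<'E'
import cv2
i=cv2.imread("pics/top_c.png")[155:210,190:345];cv2.imwrite("pics/zc.png",cv2.resize(i,None,fx=5,fy=5,interpolation=2))
E
```

```text
[ 0.4645 -0.0914  0.1707] [ 0.5 -0.6  0.3] [-3.14137126e+00  5.07227829e-03 -6.94535967e-04]
[543.4  22. ] [523   0  59  36 606] [0.6411 0.0436 0.04  ]
[521.8  94.5] [ 502   58   59   73 1161] [ 0.6341 -0.0087  0.04  ]
[583.7  91.3] [ 546   60   75   63 3648] [ 0.6833 -0.0065  0.04  ]
[519.6 177.4] [ 484  150   66   62 2398] [ 0.6445 -0.077   0.04  ]
[312.2 195.5] [294 174  42  43 307] [ 0.4643 -0.0926  0.04  ]
[313.3 360.2] [    0   263   640   137 37719] [ 0.4647 -0.2695  0.04  ]
```

View pics/zc.png

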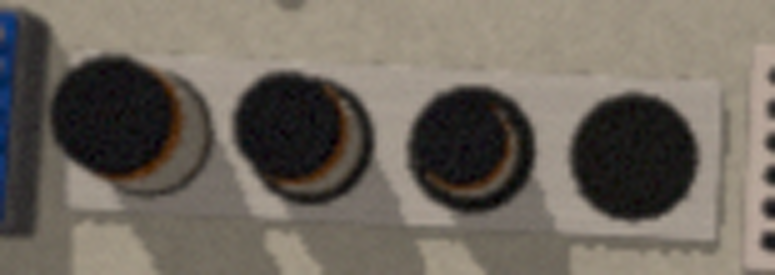

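View pics/w10.png

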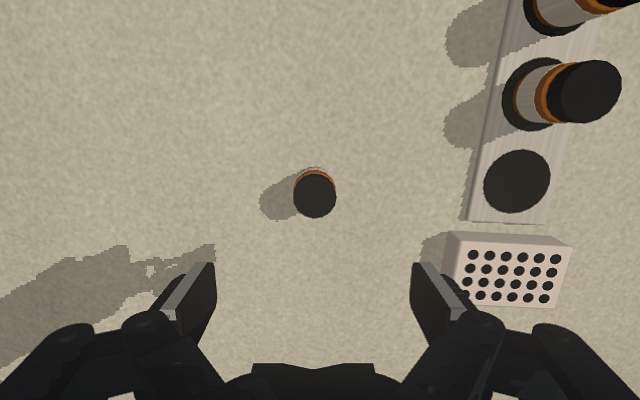

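arm_command(steps=[0.03,0.06,1,0,0,0,1,0,0,1,0,0,0,1,0,0,1,0,0,0,1,0,0,1,0,0,0,1,0,0,0.5,0,0,0,1,0,0,0.4,0,0,0,1,0,0,0.04,0,0,0,1,0,0,0,0,0,0,1])

```text
time: 28.95
tool_pos: [0.4659, -0.0936, 0.0233]
tcp_rot: [3.141, -0.005, 0.002]
wrist_force: [-0.0, -0.3, 0.3]
width: 1.003
```

```bash
python3 wl.py w11 .040
```

```text
[ 0.4659 -0.0936  0.0233] [-0.  -0.3  0.3] [ 3.14125184e+00 -4.54892110e-03  2.20705653e-03]
[628.9 246.8] [ 614  202   26   85 1533] [ 0.6058 -0.0792  0.04  ]
[312.9 275.6] [ 271  232   85   87 5789] [ 0.4661 -0.0931  0.04  ]
[312.4 360.4] [    0   263   640   137 37644] [ 0.4658 -0.14    0.04  ]
```

View pics/w11.png

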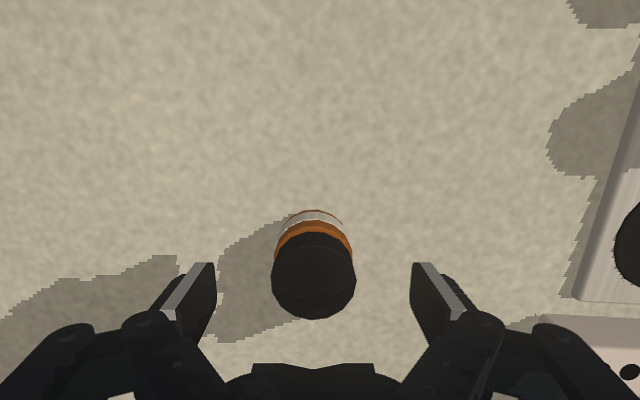

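arm_command(steps=[0,0,0,0,0,0,0,0,0,0,0,0,0,0,0,0,0,0,0,0,0,0,0,0,0,0,0,0,0,0,0,0,0,0,0,0,0,0,0,0,0,0])

```text
time: 29.75
tool_pos: [0.4656, -0.0935, 0.0232]
tcp_rot: [3.141, -0.005, 0.002]
wrist_force: [-1.0, -0.0, 5.5]
width: 0.421
```

arm_command(steps=[0,0,-0.5,0,0,0,0,0,0,-1,0,0,0,0,0,0,-1,0,0,0,0,0.5,0,-1,0,0,0,0,1,0,0,0,0,0,0,1,0,0,0,0,0,0,1,0,0,0,0,0,0,1,-0.17,0,0,0,0,0,1,0,0,0,0,0,0,1,0,0,0,0,0,0])

```text
time: 31.0
tool_pos: [0.6607, -0.0887, 0.1279]
tcp_rot: [-3.142, 0.004, 0.001]
wrist_force: [-0.4, -0.6, -1.7]
width: 0.425
```

arm_command(steps=[0,0,0,0,0,0,0,0,0,0,0,0,0,0])

```text
time: 31.25
tool_pos: [0.6592, -0.0887, 0.1274]
tcp_rot: [-3.141, 0.004, 0.002]
wrist_force: [0.2, -0.1, -0.8]
width: 0.417
```

```bash
python3 wl.py w12 .01
```

```text
[ 0.6592 -0.0887  0.1274] [ 0.2 -0.1 -0.8] [-3.14138353e+00  4.48304065e-03  2.21729295e-03]
[329.   15.9] [291   0  79  30 713] [0.6714 0.0483 0.01  ]
[303.6 346.6] [   28   232   571   168 38556] [ 0.6499 -0.2388  0.01  ]
```

View pics/w12.png

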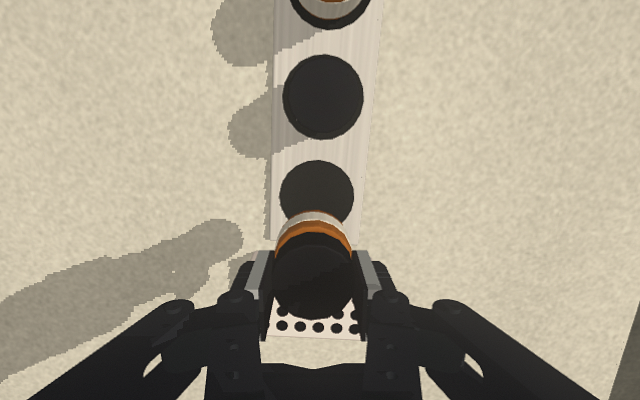

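arm_command(steps=[0.02,0,0.6,0,0,0,0,0,0,0.8,0,0,0,0,0,0,0.8,0,0,0,0,0,0,0.5,0,0,0,0,0,0,0.2,0,0,0,0,0,0,0.1,0,0,0,0,0,0,0,0,0,0,0,0,0,0,0,0,0,0])

```text
time: 32.3
tool_pos: [0.6614, -0.0889, 0.0386]
tcp_rot: [3.141, -0.004, 0.003]
wrist_force: [-1.1, 0.0, -0.4]
width: 0.421
```

arm_command(steps=[0,0,0.1,0,0,0,0,0,0,0.06,0,0,0,0,0,0,0.02,0,0,0,0,0,0,0,0,0,0,0])

```text
time: 32.8
tool_pos: [0.6609, -0.0889, 0.0333]
tcp_rot: [3.142, -0.005, 0.0]
wrist_force: [-1.9, -0.5, 5.5]
width: 0.421
```

Contact. Release, rise, and back away toward the robot's right for a clear view.

arm_command(steps=[0,0,0,0,0,0,0.5,0,0,0,0,0,0,0.65,0,0,0,0,0,0,1,0,0,0,0,0,0,1,0,0,-0.5,0,0,0,1,0,0,-1,0,0,0,1,0,0,-1,0,0,0,1,0,0,-1,0,0,0,1,0,0,-1,0,0,0,1,0,0,-1,0,0,0,1])

```text
time: 34.05
tool_pos: [0.6608, -0.0889, 0.1996]
tcp_rot: [3.141, -0.005, 0.002]
wrist_force: [0.2, -0.8, 1.0]
width: 0.999
```

arm_command(steps=[-1,1,0,0,0,0,1,-1,1,0,0,0,0,1,-1,1,0,0,0,0,1,-0.5,1,0,0,0,0,1,-0.5,1,0,0,0,0,1,0,1,0,0,0,0,1,0,1,0,0,0,0,1,0,1,0,0,0,0,1,0,0,0,0,0,0,1,0,0,0,0,0,0,1])

```text
time: 35.3
tool_pos: [0.54, -0.3281, 0.1978]
tcp_rot: [-3.141, 0.005, -0.001]
wrist_force: [-0.2, -0.1, 0.4]
width: 0.998
```

```bash
python3 look.py d | awk '{print $1,$2,$3,$4}' ;python3 - <<'E'
import cv2
a=cv2.imread("pics/top_d.png")[155:210,190:345];b=cv2.imread("pics/side_d.png")[150:320,240:400]
cv2.imwrite("pics/zd.png",cv2.resize(a,None,fx=5,fy=5,interpolation=2));cv2.imwrite("pics/zs.png",cv2.resize(b,None,fx=3.5,fy=3.5,interpolation=2))
E
```

```text
top [245.4 142.5] [243
top [212.1 177.9] [201
top [247.3 180. ]
top [283.4 183.7] [273
top [316.3 185.6] [305
top [447.2 211.8] [431
top [481.2 254.6] [451
top [466.8 383.4] [438
side [356.2 70.3] [330
side [626.6 174.9] [618
side [303.9 200. ]
side [300.5 218.4] [293
side [567. 245.2] [
side [293.8 241.7] [285
side [288. 266.7] [278
```

View pics/zd.png

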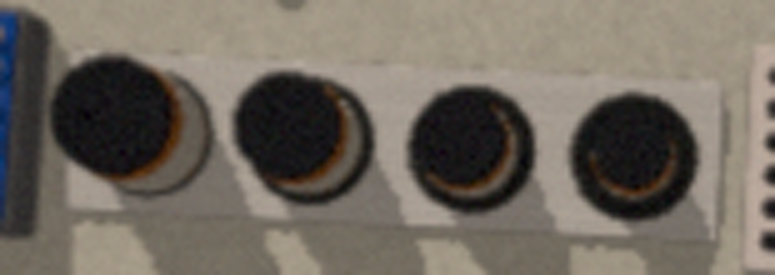

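View pics/zs.png

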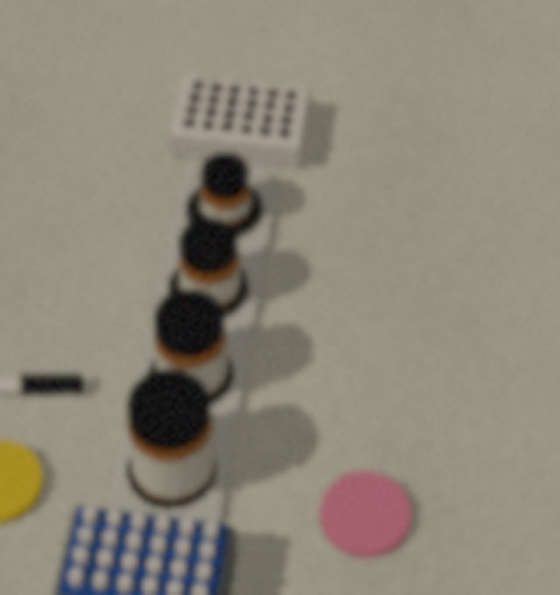

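View pics/top_d.png

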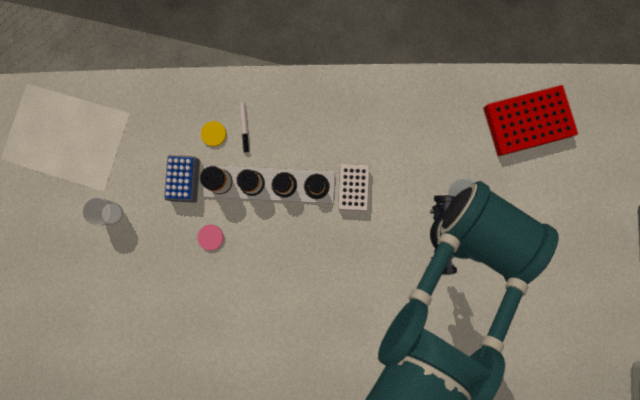

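Run:
```python
from m import *
S=bot.read_camera("side")
for u,z in [((288,266.7),.086),((293.8,241.7),.074),((300.5,218.4),.062),((303.9,200),.050)]: print(np.round(ray(S,u,z),4))
print(bot.read_state()["wrist_force"],bot.finish_job())
```

```text
[0.6746 0.15   0.086 ]
[0.6703 0.0698 0.074 ]
[ 0.6623 -0.0141  0.062 ]
[ 0.6606 -0.0887  0.05  ]
the job is handed in; nothing more can be done
[ 0.00446141 -0.09893491 -0.66862346] None
```

The four amber jars now stand upright on the pads in height order, with the tallest next to the pipette-tip box and the shortest next to the tube rack. I handed the job in at about 35 s on the robot's clock, with the gripper open and clear of everything.

**Tallest, second tallest and shortest:** the last side-camera check put their lid centres within about 2 mm of the pad centres.

**Second shortest:** the same check put this lid about 5–7 mm off its pad's centre. I think the neighbouring jar's dark lid and pad disturbed that reading, because the enlarged top view shows the jar's lid standing centred, and the gripper let go of it within about 1 mm of the pad's centre. I did not settle the difference with another measurement.

**Flask and other objects:** I never moved against the flask, and the gripper stayed well above its rim. The arm partly hid it in the last top view, so I did not re-measure its position. The pink and yellow discs and the other items in view look unmoved.

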